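Stopper the cleaning-solvent flask at the clock bench

TASK

The solvent flask has just been topped up and still has the funnel in its neck. Draw the funnel out and hang it in the notch of the wooden funnel stand, then take the blue stopper from the glass dish and lower it into the flask neck until it is fully home. Work gently, it is glass: keep the flask standing upright where it is and leave the clock parts, the jar and the brush alone.

Things in the scene. Friction and masses are not known exactly. Their poses are not given: they have to be found in the camera images.
- flask: amber glass conical flask, loose, about 0.45 kg, standing on the bench; 145 mm high, base 85 mm across, narrowing to a straight neck from 101 mm up; neck bore 28 mm across, neck 35 mm across outside. Origin: centre of its underside; z up along its axis.
- flask_mouth (a point): centre of the flask's mouth, in the plane of the rim, 145 mm above the flask's underside; z points up out of the neck.
- funnel: steel funnel, loose, 60 g, 89 mm long. From the tip up: stem 40 mm long, 9 mm across at the tip, 12 mm at its top; cone from 40 to 77 mm, widening from 12 to 55 mm; straight rim band from 77 to 89 mm, 55 mm across, to grip from above; wall 2 mm. Origin: centre of the stem's tip; z up along the axis. At first its cone rests on the flask's rim, the tip about 54 mm below the mouth.
- stand: wooden stand, fixed: dark foot 105 x 90 mm, dark back board, light shelf 101 x 90 x 10 mm, top 110 mm up, nothing above it. Keyhole notch in the shelf: round seat 26 mm across, open slot 16 mm wide from the seat to the front edge (-x side, 45 mm from the seat's centre); the stem goes in by the front or from above. Origin: on the bench below the seat; x from front to back board, z up.
- stand_seat (a point): centre of the round seat, at the shelf's top surface, 110 mm above the bench; axes as the stand's. When the funnel hangs, its cone rests in the seat and its tip is about 52 mm below this point.
- stopper: blue plastic taper stopper, loose, 45 g, 44 mm high, standing plug down in the dish. Plug: lower 26 mm, 21 mm across at its end, 26 mm under the head. Head: upper 18 mm, ribbed cylinder 40 mm across, to grip from above. Origin: centre of the plug's small end; z up to the head. Fully home, the head sits on the flask's rim, the origin 26 mm below the mouth.
- dish: shallow clear glass dish, loose, 120 g, 100 mm across, 14 mm high, wall and floor 3 mm thick; the stopper stands in it, not always at the centre. Origin: centre of its underside.
- wheel: bystander: brass clock wheel lying flat on the bench, 61 mm across, 22 mm high at its arbor. Origin: centre of its underside.
- finial: bystander: gilt turned finial standing on the bench, 34 mm across, 72 mm high. Origin: centre of its underside.
- jar: bystander: small clear glass jar with a white screw cap, 60 mm across, 65 mm high. Origin: centre of its underside.
- brush: bystander: cleaning brush, 160 mm long, lying on the bench along its x axis, handle to -x. Origin: underside of its middle.

How it is judged:
By the outcome, as a careful person would: the job done as asked, in the order asked, and still so for the second after the job is handed in, with the robot touching nothing.
It also fails if it takes over 64 s, if anything falls off the work surface, if the arm or the gripper's body presses on something with over 40 N, if the wrist force passes 120 N, or if a joint passes its speed limit or range.

ROBOT

A 6-joint arm with a two-finger parallel gripper is mounted at the origin on the work surface. World frame = base frame: x ahead of the robot, y to its left, z up, the work surface at z = 0. Lengths are in m, angles in rad, forces in N, time in s.
With the tool pointing down it reaches from about 0.35 to 0.775 m from the base axis. Payload 7.3 kg.
Tool frame: the origin (TCP) lies on the front face of the gripper's body, between the roots of the fingers; the fingertips stand ahead of it and the grasp point (between the pads) lies 47 mm ahead of it (finger_overhang is the z of the fingertips in the tool frame, in m); z points along the fingers, y is the line along which they close (so a half turn about z gives the same grasp; the last joint's range is limited). The gripper opens to 92 mm and grips with 3 to 60 N. Pads are 19 mm wide; open, the fingers measure 130 mm over their backs; the gripper's body (75 mm by 190 mm) begins 47 mm behind the grasp point.
Start: joints at [-1.354, 0.342, 1.524, -0, 1.275, -0.146], TCP at [0.186, -0.491, 0.292] pointing down, gripper open.
Joint ranges: [-2.53, 2.53], [-0.77, 2.02], [0.04, 2.7], [-1, 4.14], [0.28, 2.66], [-3.11, 3.11]. Speed limits (rad/s): [2.57, 2.57, 3.14, 3.14, 3.14, 3.14].

INTERFACE

Orientations are given as [roll, pitch, yaw] about the fixed x, y, z axes, in that order (R = Rz(yaw) Ry(pitch) Rx(roll)).
In Python, from cell import * gives the robot as it stands. The module is installed in compiled form; this text tells all that it offers.
- The arm moves only by the tool arm_command, never from a script. Its argument "series" is a list of rows, each an object of numbers: "x", "y", "z": the shift along the tool's x, y, z in mm; "rx", "ry", "rz": the turn, a rotation vector about the tool's x, y, z in degrees. A call has 1 to 20 rows; each row is the pose to reach, as a shift and turn from the pose commanded when the call began, along the tool's axes at that moment; what a row does not reach only later rows make up. A row lasts 1/10 s, in which the tool goes at most 50 mm and 8.59 degrees, less where a joint would pass 70% of its speed; a pose out of reach is approached as far as the arm can. A call with a gripper value outside its range is refused whole. "hand" is the finger opening in mm, from 0 to 91.8, set as the call begins (left out, the last holds). The fingers move at their own pace and stop on an object; "squeeze" is the grip in N (left out, the last holds). Time passes only in rows, so rows that repeat a pose let the fingers close. It gives the time, the measured TCP pose, the force, the opening and the grip force at its end, in the units of the state.
- observe(): the state, without advancing time (a new reading comes with each control period).
- read_camera(name): name is "scene" or "top" or "wrist"; returns a dict with "pixels" (480x640x3 uint8, blue, green, red), "K" (3x3 intrinsics, pixels), "k1" (the pictures are not rectified: a ray, as slopes to the right and down, at radius r is drawn at 1 + k1 r^2 times it, then the intrinsics apply), "rvec" (rotation vector, rad) and "tvec" (3), from world to camera coordinates, as OpenCV has them. Camera axes: x right, y down, z forward; pixel columns grow to the right and rows downward; lengths in m; the calibration is good to about 2 mm. A picture is of the moment at which its call begins. There is no depth.
- hand_in(): hands the job in; it is judged then, once.
Trained networks look in a picture, given as the dict that the camera call returned (one of the last four; its "shot" number tells which), for a name from the list of things; names that differ only in an ending like _2 or _b are one class to them, and where a whole thing is asked for, a point or a joint stands for the part that bears it (a point fixed in the world has none). Each returns a list of dicts, best first, with "confidence" (0 to 1); they miss things now and then, are a little off and sometimes report something else, mostly with a low value. They report only what shows in the picture. A call takes as long as a camera call.
- boxes_of(picture, query): "point" ([x, y, z] in m, in world coordinates, good to about 4 mm: the middle of the surface that is visible of it).
- trace(picture, query): "pixels" (480x640 bool, what is visible of it).
- mark_of(picture, query): "point" ([x, y, z] in m, in world coordinates, good to about 4 mm: a listed point, or the origin of a listed thing).
The state is a dict: "time": time; "qpos": joint angles; "qvel": joint speeds; "joint_efforts": joint torques, N m; "tool_pos": TCP position; "tool_rot": TCP orientation; "contact_force": force on the tool from outside, world axes, zero at the start; "torque": the same for the moment, N m; "opening": finger opening in m; "grip_force": force on a finger pad.
Only numpy, scipy, OpenCV 4.12 (cv2) and the standard library are available. Lean on these libraries where they do the work, as an engineer would, in place of code of your own. Each camera call takes 0.05 s, during which the arm holds its last target. There are 200 camera calls.

## Working session

There is one attempt and no reset: what is moved stays moved. The work goes in short steps, Python scripts to look and compute and a tool call to move; the robot and the scene stay as the last step left them, time stands still between calls to the robot, and variables do not carry over. Pictures are saved under pics/ and viewed, at most 14 in all, crops included, and the job is handed in when it is done.

Besides the shell and the picture viewer there is one more tool, called after ">>>" by a JSON object that holds its "fn" and its "kwargs", one argument or row to a line. arm_command: Moves the arm, as the interface text tells. Its arguments: {"type":"object","properties":{"series":{"type":"array"},"hand":{"type":"number"},"squeeze":{"type":"number"}},"required":["series"]}

```bash
mkdir -p pics; cat > h.py <<'E'
from cell import *
import numpy as np, cv2
from scipy.spatial.transform import Rotation as R
def cam(p):
    Rc=cv2.Rodrigues(np.array(p["rvec"],float))[0]; return Rc,np.array(p["tvec"],float).ravel(),np.array(p["K"]),float(p["k1"])
def proj(p,X):
    Rc,t,K,k=cam(p); return cv2.projectPoints(np.atleast_2d(np.array(X,float)),Rc,t,K,np.array([k,0,0,0,0.]))[0][:,0]
def ray(p,uv):
    Rc,t,K,k=cam(p); n=cv2.undistortPoints(np.array([[uv]],float),K,np.array([k,0,0,0,0.]))[0,0]
    d=Rc.T@np.array([n[0],n[1],1]); return -Rc.T@t,d/np.linalg.norm(d)
def tri(rs):
    A=sum(np.eye(3)-np.outer(d,d) for c,d in rs); b=sum((np.eye(3)-np.outer(d,d))@c for c,d in rs); return np.linalg.solve(A,b)
E
python3 - <<'E'
from h import *
s=observe(); print(s["time"],s["tool_pos"],s["tool_rot"],s["contact_force"],s["opening"]); 
for n in ["scene","top","wrist"]:
    p=read_camera(n); cv2.imwrite(f"pics/{n}0.png",p["pixels"]); print(n,-cam(p)[0].T@cam(p)[1])
    for q in ["flask","flask_mouth","funnel","stand","stand_seat","stopper","dish","wheel","finial","jar","brush"]:
        for m in mark_of(p,q)[:2]: print(q,np.round(m["point"],3),round(m["confidence"],2),np.round(proj(p,m["point"])[0]))
print(finger_overhang, observe()["time"])
E
```

```text
0.0 [ 0.18628129 -0.49051637  0.2915528 ] [-3.14009665e+00 -2.26527030e-04  3.62803348e-01] [-0.12602762  0.26271127  0.61311524] 0.09196370554339613
scene [1.17919973 0.40644049 0.59862738]
flask [0.463 0.269 0.004] 0.69 [477. 308.]
flask_mouth [0.456 0.27  0.145] 0.92 [491. 236.]
stand [ 0.612 -0.038  0.003] 0.97 [279. 299.]
stand_seat [ 0.615 -0.043  0.11 ] 0.93 [271. 249.]
stand_seat [0.46  0.268 0.005] 0.35 [476. 306.]
stopper [ 0.454 -0.219 -0.002] 0.92 [252. 232.]
dish [ 0.613 -0.042  0.114] 0.51 [272. 246.]
dish [ 0.734 -0.221  0.001] 0.36 [153. 305.]
wheel [0.395 0.079 0.003] 0.8 [392. 256.]
wheel [0.725 0.203 0.002] 0.28 [372. 400.]
finial [ 0.39  -0.076 -0.004] 0.59 [325. 236.]
finial [0.458 0.268 0.004] 0.5 [477. 306.]
jar [0.727 0.204 0.002] 0.61 [372. 400.]
brush [ 0.733 -0.221 -0.001] 0.93 [154. 305.]
top [ 0.40922134 -0.0098208   0.98820651]
flask [ 0.462  0.266 -0.001] 0.97 [188. 292.]
flask_mouth [0.456 0.265 0.145] 0.78 [167. 291.]
funnel [0.459 0.265 0.085] 0.9 [176. 291.]
funnel [ 0.457 -0.242 -0.001] 0.25 [423. 289.]
stand [ 0.618 -0.04  -0.001] 0.92 [328. 218.]
stand_seat [ 0.613 -0.041  0.112] 0.65 [330. 208.]
stopper [ 0.454 -0.225  0.003] 0.74 [416. 291.]
dish [ 0.456 -0.239  0.   ] 0.89 [422. 290.]
wheel [ 0.454 -0.22   0.003] 0.7 [414. 291.]
wheel [0.387 0.081 0.004] 0.62 [273. 326.]
finial [ 0.401 -0.073  0.001] 0.69 [346. 318.]
finial [ 0.389  0.078 -0.   ] 0.57 [275. 325.]
jar [0.728 0.201 0.001] 0.62 [219. 172.]
brush [0.461 0.266 0.145] 0.7 [166. 288.]
brush [ 0.733 -0.223  0.003] 0.57 [408. 166.]
wrist [ 0.26416491 -0.46291005  0.38448722]
0.0655 1.8
```

View pics/scene0.png

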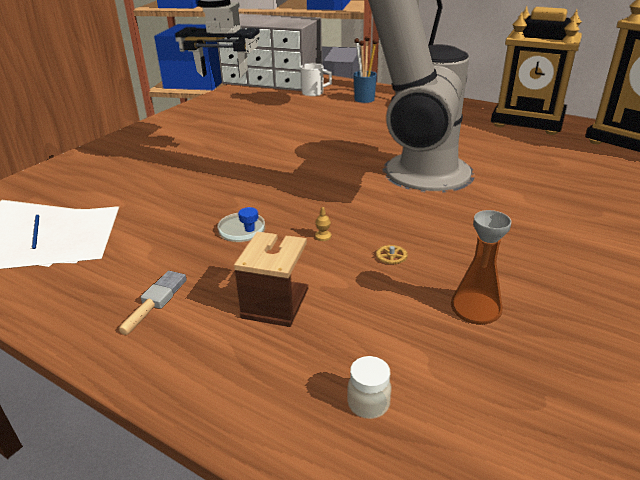

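View pics/top0.png

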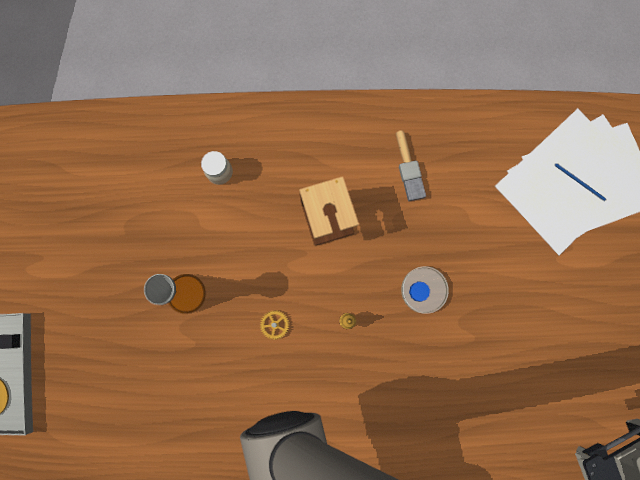

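```bash
cat >> h.py <<'E'
from scipy.optimize import minimize
S=6
def sil(p,X,prof,bb):
    a=np.linspace(0,2*np.pi,48); im=np.zeros(((bb[3]-bb[1])*S,(bb[2]-bb[0])*S),np.uint8)
    cs=[proj(p,np.c_[X[0]+r*np.cos(a),X[1]+r*np.sin(a),0*a+X[2]+z]) for z,r in prof]
    for u,v in zip(cs,cs[1:]):
        h=cv2.convexHull(((np.r_[u,v]-bb[:2]+.5)*S).astype(np.float32)); cv2.fillConvexPoly(im,(h*16).astype(np.int32),1,shift=4)
    return im
def fit(views,prof,X0,fz=False):
    vs=[]
    for p,m in views:
        n,l,st,_=cv2.connectedComponentsWithStats(m.astype(np.uint8)); k=1+np.argmax(st[1:,4]); m=(l==k)
        x,y,w,h=st[k,:4]; bb=np.array([x-15,y-15,x+w+15,y+h+15]); bb=np.clip(bb,0,[640,480,640,480])
        vs.append((p,cv2.resize(m[bb[1]:bb[3],bb[0]:bb[2]].astype(np.uint8),None,fx=S,fy=S,interpolation=0),bb))
    X0=np.array(X0,float)
    full=lambda q:np.r_[X0[:2]+q[:2]/1e3, X0[2]+(0 if fz else q[2]/1e3)]
    def c(q):
        e=0
        for p,m,bb in vs:
            s=sil(p,full(q),prof,bb); e+=1-(s&m).sum()/max(1,(s|m).sum())
        return e
    n=2 if fz else 3
    r=minimize(c,np.zeros(n),method="Nelder-Mead",options=dict(initial_simplex=np.r_[[np.zeros(n)],5*np.eye(n)],xatol=.05,fatol=1e-5))
    return np.round(full(r.x),4),round(r.fun/len(vs),3)
FUN=[(.049,.0108),(.054,.014),(.077,.0275),(.089,.0275)]   # funnel above the flask rim
STO=[(0,.0105),(.026,.013),(.026,.020),(.044,.020)]
E
python3 - <<'E'
from h import *
P={n:read_camera(n) for n in["scene","top"]}
for q,pr,X0 in [("funnel",FUN,[.457,.267,.091]),("stopper",STO,[.454,-.222,.003])]:
    V=[]
    for n in P:
        t=trace(P[n],q)
        if not t: print(n,q,"none"); continue
        m=np.array(t[0]["pixels"]); y,x=np.nonzero(m); print(q,n,round(t[0]["confidence"],2),m.sum(),x.min(),x.max(),y.min(),y.max()); V.append((P[n],m))
        print("  single, z fixed",fit([(P[n],m)],pr,X0,True))
    print(q,fit(V,pr,X0))
    if q=="stopper": print("head only",fit(V,pr[2:],X0))
E
```

```text
funnel scene 0.58 990 473 512 210 242
  single, z fixed (array([0.4611, 0.2673, 0.091 ]), np.float64(0.062))
funnel top 0.81 801 143 175 273 304
  single, z fixed (array([0.4579, 0.2685, 0.091 ]), np.float64(0.051))
funnel (array([0.4585, 0.2681, 0.0903]), np.float64(0.07))
stopper scene 0.76 357 239 258 207 231
  single, z fixed (array([ 0.4537, -0.2246,  0.003 ]), np.float64(0.072))
stopper top 0.71 340 408 429 282 301
  single, z fixed (array([ 0.4517, -0.2227,  0.003 ]), np.float64(0.061))
stopper (array([ 0.4524, -0.2241,  0.0022]), np.float64(0.098))
head only (array([ 0.4522, -0.2235,  0.0012]), np.float64(0.176))
```

>>> {"fn": "arm_command", "kwargs": {
  "series": [
    {"x":415,"y":-207,"z":0},
    {"x":415,"y":-207,"z":0},
    {"x":415,"y":-207,"z":0},
    {"x":415,"y":-207,"z":0},
    {"x":415,"y":-207,"z":0},
    {"x":415,"y":-207,"z":0},
    {"x":415,"y":-207,"z":0},
    {"x":415,"y":-207,"z":0},
    {"x":415,"y":-207,"z":0},
    {"x":524,"y":-612,"z":0},
    {"x":524,"y":-612,"z":0},
    {"x":524,"y":-612,"z":0},
    {"x":524,"y":-612,"z":0},
    {"x":524,"y":-612,"z":0},
    {"x":524,"y":-612,"z":0},
    {"x":524,"y":-612,"z":0},
    {"x":524,"y":-612,"z":0},
    {"x":524,"y":-612,"z":0},
    {"x":524,"y":-612,"z":0},
    {"x":524,"y":-612,"z":0}
  ],
  "hand": 80,
  "squeeze": 10
}}

```text
invalid input
```

```bash
cat >> h.py <<'E'
def togo(X):  # tool-axis shift (mm) bringing the TCP to X
    s=observe(); return np.round(R.from_euler("xyz",s["tool_rot"]).inv().apply(np.array(X)-s["tool_pos"])*1e3,1)
def st():
    s=observe(); print("t",round(s["time"],2),"tcp",np.round(s["tool_pos"],4),"rot",np.round(s["tool_rot"],4),"F",np.round(s["contact_force"],1),"open",round(s["opening"],4),"grip",round(s["grip_force"],1)); return s
E
python3 - <<'E'
from h import *
st()
p=read_camera("wrist"); cv2.imwrite("pics/w1.png",p["pixels"]); t=trace(p,"funnel")
if t:
    m=np.array(t[0]["pixels"]); y,x=np.nonzero(m); print(t[0]["confidence"],m.sum(),x.min(),x.max(),y.min(),y.max())
    print(fit([(p,m)],FUN[2:],[.459,.268,.0905],True))
    print(fit([(p,m)],FUN,[.459,.268,.0905]))
print([ (np.round(m["point"],4),m["confidence"]) for q in("funnel","flask_mouth") for m in mark_of(p,q)[:1]])
print(togo([.459,.268,.2205]))
E
```

```text
t 2.1 tcp [ 0.1863 -0.4908  0.2922] rot [3.1415 0.     0.3628] F [-0.1  0.6  0.3] open 0.0916 grip 0.0
[]
[ 524.2 -612.7   71.7]
```

View pics/w1.png

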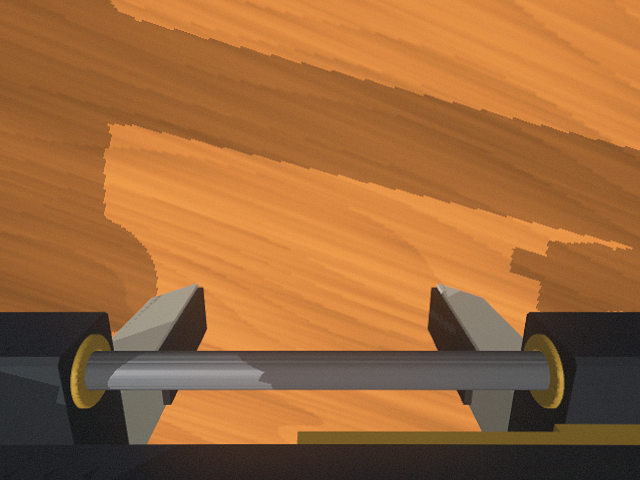

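The move was refused ("invalid input"), so the wrist view only shows the bench and the fingertips at about (200,290) and (435,290). I'll retry with full rows.

>>> {"fn": "arm_command", "kwargs": {
  "series": [
    {"x":46,"y":-23,"z":0,"rx":0,"ry":0,"rz":0},
    {"x":415,"y":-207,"z":0,"rx":0,"ry":0,"rz":0}
  ],
  "hand": 80,
  "squeeze": 10
}}

```text
time: 2.5
tool_pos: [0.2541, -0.417, 0.2919]
tool_rot: [-3.142, -0.0, 0.359]
contact_force: [0.6, -0.3, 0.8]
opening: 0.0816
grip_force: 0.0
```

>>> {"fn": "arm_command", "kwargs": {
  "series": [
    {"x":326,"y":-162,"z":0,"rx":0,"ry":0,"rz":0},
    {"x":326,"y":-162,"z":0,"rx":0,"ry":0,"rz":0},
    {"x":326,"y":-162,"z":0,"rx":0,"ry":0,"rz":0},
    {"x":326,"y":-162,"z":0,"rx":0,"ry":0,"rz":0},
    {"x":326,"y":-162,"z":0,"rx":0,"ry":0,"rz":0},
    {"x":326,"y":-162,"z":0,"rx":0,"ry":0,"rz":0},
    {"x":326,"y":-162,"z":0,"rx":0,"ry":0,"rz":0},
    {"x":326,"y":-162,"z":0,"rx":0,"ry":0,"rz":0},
    {"x":434,"y":-568,"z":0,"rx":0,"ry":0,"rz":0},
    {"x":434,"y":-568,"z":0,"rx":0,"ry":0,"rz":0},
    {"x":434,"y":-568,"z":0,"rx":0,"ry":0,"rz":0},
    {"x":434,"y":-568,"z":0,"rx":0,"ry":0,"rz":0},
    {"x":434,"y":-568,"z":0,"rx":0,"ry":0,"rz":0},
    {"x":434,"y":-568,"z":0,"rx":0,"ry":0,"rz":0},
    {"x":434,"y":-568,"z":0,"rx":0,"ry":0,"rz":0},
    {"x":434,"y":-568,"z":0,"rx":0,"ry":0,"rz":0},
    {"x":434,"y":-568,"z":0,"rx":0,"ry":0,"rz":0},
    {"x":434,"y":-568,"z":0,"rx":0,"ry":0,"rz":0},
    {"x":434,"y":-568,"z":0,"rx":0,"ry":0,"rz":0},
    {"x":434,"y":-568,"z":0,"rx":0,"ry":0,"rz":0}
  ]
}}

```text
time: 4.5
tool_pos: [0.4586, 0.2664, 0.2922]
tool_rot: [3.141, 0.0, 0.361]
contact_force: [-0.3, -1.4, 0.3]
opening: 0.08
grip_force: 0.0
```

```bash
python3 - <<'E'
from h import *
st()
p=read_camera("wrist"); cv2.imwrite("pics/w2.png",p["pixels"]); t=trace(p,"funnel")
if t:
    m=np.array(t[0]["pixels"]); y,x=np.nonzero(m); print(t[0]["confidence"],m.sum(),x.min(),x.max(),y.min(),y.max())
    print(fit([(p,m)],FUN,[.459,.268,.0905],True))
print([ (np.round(m["point"],4),m["confidence"]) for q in("funnel","flask_mouth") for m in mark_of(p,q)[:1]])
print(togo([.459,.268,.2205]))
E
```

```text
t 4.5 tcp [0.4586 0.2664 0.2922] rot [3.141e+00 4.000e-04 3.614e-01] F [-0.3 -1.4  0.3] open 0.08 grip 0.0
0.57 8776 261 366 205 309
(array([0.4601, 0.2667, 0.0905]), np.float64(0.017))
[(array([0.4568, 0.2696, 0.0864]), 0.91)]
[ 0.8 -1.1 71.8]
```

View pics/w2.png

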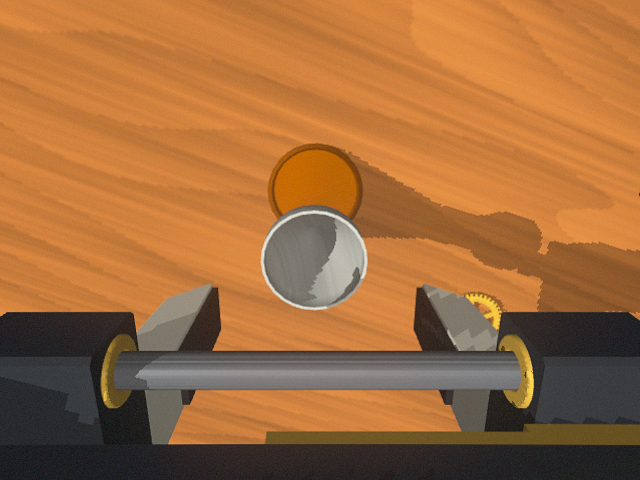

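The funnel rim shows at (314,257), midway between the fingers, and agrees with the two-view fit. Next I descend and grip.

>>> {"fn": "arm_command", "kwargs": {
  "series": [
    {"x":1,"y":0,"z":36,"rx":0,"ry":0,"rz":0},
    {"x":1,"y":0,"z":60,"rx":0,"ry":0,"rz":0},
    {"x":1,"y":0,"z":72,"rx":0,"ry":0,"rz":0},
    {"x":1,"y":0,"z":72,"rx":0,"ry":0,"rz":0},
    {"x":1,"y":0,"z":72,"rx":0,"ry":0,"rz":0}
  ]
}}

```text
time: 5.2
tool_pos: [0.4598, 0.2681, 0.2211]
tool_rot: [3.142, -0.001, 0.362]
contact_force: [0.6, 0.2, 0.1]
opening: 0.0799
grip_force: 0.0
```

>>> {"fn": "arm_command", "kwargs": {
  "series": [
    {"x":0,"y":0,"z":0,"rx":0,"ry":0,"rz":0},
    {"x":0,"y":0,"z":0,"rx":0,"ry":0,"rz":0},
    {"x":0,"y":0,"z":0,"rx":0,"ry":0,"rz":0},
    {"x":0,"y":0,"z":0,"rx":0,"ry":0,"rz":0},
    {"x":0,"y":0,"z":0,"rx":0,"ry":0,"rz":0},
    {"x":0,"y":0,"z":0,"rx":0,"ry":0,"rz":0},
    {"x":0,"y":0,"z":0,"rx":0,"ry":0,"rz":0},
    {"x":0,"y":0,"z":0,"rx":0,"ry":0,"rz":0}
  ],
  "hand": 45,
  "squeeze": 10
}}

```text
time: 6.0
tool_pos: [0.4594, 0.2682, 0.2205]
tool_rot: [-3.142, -0.001, 0.363]
contact_force: [-0.7, 0.5, 4.2]
opening: 0.0537
grip_force: 10.0
```

>>> {"fn": "arm_command", "kwargs": {
  "series": [
    {"x":0,"y":0,"z":-5,"rx":0,"ry":0,"rz":0},
    {"x":0,"y":0,"z":-15,"rx":0,"ry":0,"rz":0},
    {"x":0,"y":0,"z":-30,"rx":0,"ry":0,"rz":0},
    {"x":0,"y":0,"z":-50,"rx":0,"ry":0,"rz":0},
    {"x":0,"y":0,"z":-70,"rx":0,"ry":0,"rz":0},
    {"x":0,"y":0,"z":-85,"rx":0,"ry":0,"rz":0},
    {"x":0,"y":0,"z":-85,"rx":0,"ry":0,"rz":0},
    {"x":0,"y":0,"z":-85,"rx":0,"ry":0,"rz":0}
  ]
}}

```text
time: 6.8
tool_pos: [0.4591, 0.268, 0.3051]
tool_rot: [3.141, 0.0, 0.363]
contact_force: [-0.4, -0.2, -1.1]
opening: 0.054
grip_force: 10.0
```

```bash
python3 - <<'E'
from h import *
st()
p=read_camera("scene"); cv2.imwrite("pics/s3.png",p["pixels"])
for q in("funnel","flask_mouth","stand_seat"): print(q,[(np.round(m["point"],4),round(m["confidence"],2)) for m in mark_of(p,q)[:1]])
p=read_camera("top")
for q in("flask_mouth","stand_seat"): print(q,[(np.round(m["point"],4),round(m["confidence"],2)) for m in mark_of(p,q)[:1]])
# seat from shelf hole: light shelf outline
t=trace(p,"stand"); m=np.array(t[0]["pixels"]).astype(np.uint8); print(t[0]["confidence"],m.sum())
x,y,w,h=cv2.boundingRect(m); cv2.imwrite("pics/t3.png",cv2.resize(p["pixels"][y-15:y+h+15,x-15:x+w+15],None,fx=6,fy=6,interpolation=cv2.INTER_NEAREST)); print(x,y,w,h)
print(togo([.614,-.042,.3055]))
E
```

```text
t 6.8 tcp [0.4591 0.268  0.3051] rot [3.1414 0.     0.3628] F [-0.4 -0.2 -1.1] open 0.054 grip 10.0
funnel [(array([0.4613, 0.2692, 0.1728]), 0.55)]
flask_mouth [(array([0.4575, 0.267 , 0.1438]), 0.97)]
stand_seat [(array([ 0.6127, -0.038 , -0.002 ]), 0.73)]
flask_mouth [(array([0.4584, 0.2626, 0.1454]), 0.69)]
stand_seat [(array([0.4566, 0.2661, 0.1435]), 0.29)]
0.74 2791
299 178 59 68
[ 34.7 344.8  -0.7]
```

View pics/s3.png

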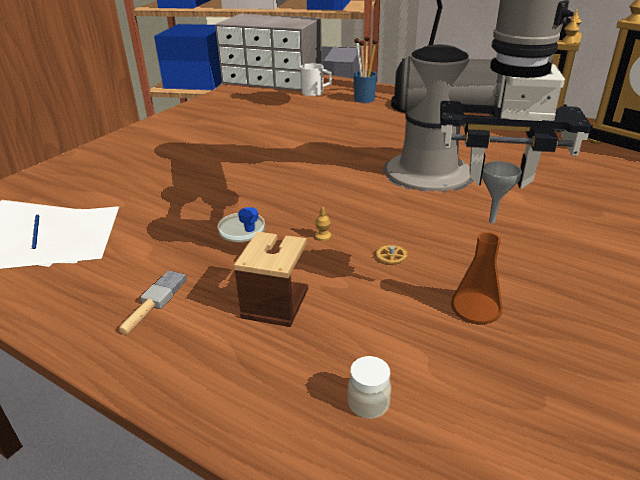

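View pics/t3.png

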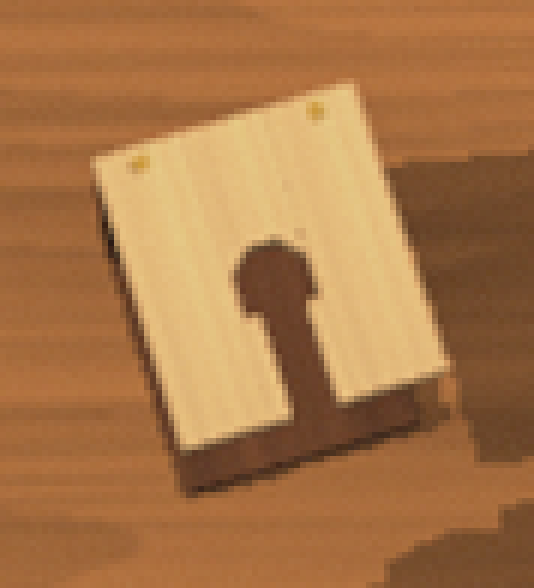

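The funnel hangs in the gripper, clear of the upright flask (mouth at (487,237)). In the top crop the seat's centre is at about (275,281), i.e. pixel (329.4,209.3), and the shelf's corners are at (180,450), (448,368), (95,158) and (355,85).

```bash
python3 - <<'E'
from h import *
p=read_camera("top")
f=lambda c:(284+c[0]/6-.5,163+c[1]/6-.5)
def at(c,z=.11):
    o,d=ray(p,f(c)); return o+d*(z-o[2])/d[2]
S0=at((275,281)); C=[at(c) for c in((180,450),(448,368),(95,158),(355,85))]
print("seat",S0,"corners",np.round(C,4)); a=(C[2]+C[3]-C[0]-C[1])/2; print("depth",np.linalg.norm(a),"width",np.linalg.norm(C[1]-C[0]),"yaw",np.degrees(np.arctan2(a[1],a[0])))
u=a/np.linalg.norm(a); print("seat from front edge mid",(C[0]+C[1])/2+.045*u)
q=S0; print(togo([q[0],q[1],.3055]))
E
```

```text
seat [ 0.61138279 -0.03974505  0.11      ] corners [[ 0.5563 -0.0079  0.11  ]
 [ 0.5815 -0.095   0.11  ]
 [ 0.6538  0.0182  0.11  ]
 [ 0.677  -0.0677  0.11  ]]
depth 0.10009910026420059 width 0.09067922507354909 yaw 15.455689431780584
seat from front edge mid [ 0.61231162 -0.03943859  0.11      ]
[ 33.  341.8  -0.6]
```

>>> {"fn": "arm_command", "kwargs": {
  "series": [
    {"x":34,"y":343,"z":0,"rx":0,"ry":0,"rz":0},
    {"x":34,"y":343,"z":0,"rx":0,"ry":0,"rz":0},
    {"x":34,"y":343,"z":0,"rx":0,"ry":0,"rz":0},
    {"x":34,"y":343,"z":0,"rx":0,"ry":0,"rz":0},
    {"x":34,"y":343,"z":0,"rx":0,"ry":0,"rz":0},
    {"x":34,"y":343,"z":0,"rx":0,"ry":0,"rz":0},
    {"x":34,"y":343,"z":0,"rx":0,"ry":0,"rz":0},
    {"x":34,"y":343,"z":0,"rx":0,"ry":0,"rz":0},
    {"x":34,"y":343,"z":50,"rx":0,"ry":0,"rz":0},
    {"x":34,"y":343,"z":50,"rx":0,"ry":0,"rz":0},
    {"x":34,"y":343,"z":50,"rx":0,"ry":0,"rz":0}
  ]
}}

```text
time: 8.35
tool_pos: [0.6123, -0.0399, 0.2551]
tool_rot: [-3.14, 0.002, 0.363]
contact_force: [0.2, 0.3, -0.0]
opening: 0.0539
grip_force: 10.0
```

```bash
python3 - <<'E'
from h import *
st()
p=read_camera("scene"); w=read_camera("wrist")
a=cv2.resize(p["pixels"][150:300,200:360],None,fx=2.5,fy=2.5,interpolation=cv2.INTER_CUBIC); b=cv2.resize(w["pixels"],(500,375))
cv2.imwrite("pics/s4.png",np.vstack([np.hstack([a,np.zeros((375,0,3),np.uint8)])])); cv2.imwrite("pics/s4.png",np.hstack([a,b[:,50:450]]))
T=observe(); X=T["tool_pos"]+[0,0,-.130]
for q,c in(("scene",p),("wrist",w)):
    t=trace(c,"funnel")
    if t: m=np.array(t[0]["pixels"]); print(q,t[0]["confidence"],m.sum(),fit([(c,m)],[(0,.0045),(.04,.006),(.077,.0275),(.089,.0275)],X,True),X)
E
```

```text
t 8.35 tcp [ 0.6123 -0.0399  0.2551] rot [-3.1403e+00  2.1000e-03  3.6330e-01] F [ 0.2  0.3 -0. ] open 0.0539 grip 10.0
scene 0.57 1018 (array([ 0.6164, -0.0382,  0.1274]), np.float64(0.089)) [ 0.61349339 -0.04003663  0.12744385]
wrist 0.68 12675 (array([ 0.6141, -0.0415,  0.1274]), np.float64(0.173)) [ 0.61349339 -0.04003663  0.12744385]
```

View pics/s4.png

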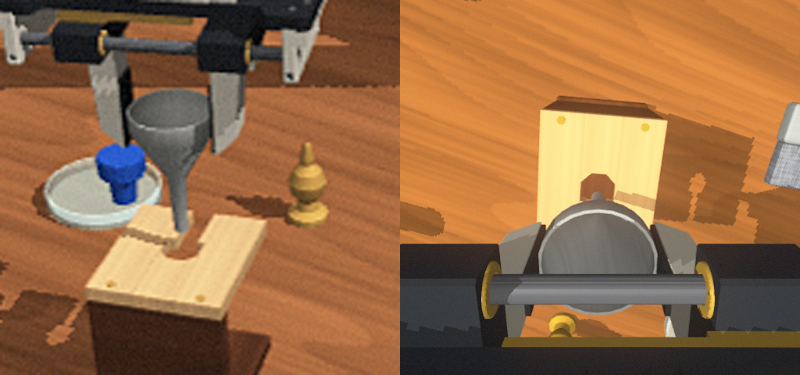

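The stem's tip shows at (182,232), directly above the seat at about (185,247), so I lower it.

>>> {"fn": "arm_command", "kwargs": {
  "series": [
    {"x":0,"y":0,"z":20,"rx":0,"ry":0,"rz":0},
    {"x":0,"y":0,"z":40,"rx":0,"ry":0,"rz":0},
    {"x":0,"y":0,"z":55,"rx":0,"ry":0,"rz":0},
    {"x":0,"y":0,"z":62,"rx":0,"ry":0,"rz":0},
    {"x":0,"y":0,"z":64,"rx":0,"ry":0,"rz":0},
    {"x":0,"y":0,"z":66,"rx":0,"ry":0,"rz":0},
    {"x":0,"y":0,"z":66,"rx":0,"ry":0,"rz":0}
  ]
}}

```text
time: 9.25
tool_pos: [0.6131, -0.0406, 0.19]
tool_rot: [3.141, -0.001, 0.363]
contact_force: [-0.2, -0.1, -0.7]
opening: 0.0536
grip_force: 10.0
```

>>> {"fn": "arm_command", "kwargs": {
  "series": [
    {"x":0,"y":0,"z":1,"rx":0,"ry":0,"rz":0},
    {"x":0,"y":0,"z":2,"rx":0,"ry":0,"rz":0},
    {"x":0,"y":0,"z":2,"rx":0,"ry":0,"rz":0}
  ]
}}

```text
time: 9.55
tool_pos: [0.6128, -0.0403, 0.1875]
tool_rot: [-3.142, -0.0, 0.363]
contact_force: [-0.9, 1.0, 0.1]
opening: 0.0536
grip_force: 10.0
```

>>> {"fn": "arm_command", "kwargs": {
  "series": [
    {"x":0,"y":0,"z":1,"rx":0,"ry":0,"rz":0},
    {"x":0,"y":0,"z":2,"rx":0,"ry":0,"rz":0},
    {"x":0,"y":0,"z":2,"rx":0,"ry":0,"rz":0}
  ]
}}

```text
time: 9.85
tool_pos: [0.613, -0.0402, 0.1862]
tool_rot: [3.141, -0.001, 0.363]
contact_force: [-2.2, 2.7, 5.6]
opening: 0.0538
grip_force: 10.0
```

>>> {"fn": "arm_command", "kwargs": {
  "series": [
    {"x":-0.5,"y":-1,"z":-1,"rx":0,"ry":0,"rz":0},
    {"x":-0.5,"y":-1,"z":-1,"rx":0,"ry":0,"rz":0}
  ]
}}

```text
time: 10.05
tool_pos: [0.6123, -0.04, 0.1867]
tool_rot: [3.14, -0.001, 0.363]
contact_force: [1.9, -0.1, 3.2]
opening: 0.0534
grip_force: 10.0
```

>>> {"fn": "arm_command", "kwargs": {
  "series": [
    {"x":0,"y":0,"z":0,"rx":0,"ry":0,"rz":0},
    {"x":0,"y":0,"z":0,"rx":0,"ry":0,"rz":0},
    {"x":0,"y":0,"z":0,"rx":0,"ry":0,"rz":0},
    {"x":0,"y":0,"z":0,"rx":0,"ry":0,"rz":0},
    {"x":0,"y":0,"z":-10,"rx":0,"ry":0,"rz":0},
    {"x":0,"y":0,"z":-40,"rx":0,"ry":0,"rz":0},
    {"x":0,"y":0,"z":-80,"rx":0,"ry":0,"rz":0},
    {"x":0,"y":0,"z":-80,"rx":0,"ry":0,"rz":0}
  ],
  "hand": 80
}}

```text
time: 10.85
tool_pos: [0.6141, -0.0401, 0.273]
tool_rot: [3.136, -0.01, 0.363]
contact_force: [0.9, -0.6, 0.7]
opening: 0.0799
grip_force: 0.0
```

```bash
python3 - <<'E'
from h import *
st()
p=read_camera("scene"); w=read_camera("top")
a=cv2.resize(p["pixels"][150:310,200:360],(400,400),interpolation=cv2.INTER_CUBIC); b=cv2.resize(w["pixels"][160:260,280:380],(400,400),interpolation=cv2.INTER_CUBIC)
cv2.imwrite("pics/s5.png",np.hstack([a,b]))
V=[]
for q,c in(("scene",p),("top",w)):
    t=trace(c,"funnel")
    if t: m=np.array(t[0]["pixels"]); print(q,t[0]["confidence"],m.sum(),fit([(c,m)],FUN,[.6125,-.0405,.058],True)); V.append((c,m))
if len(V)==2: print(fit(V,FUN,[.6125,-.0405,.058]))
print(togo([.4525,-.2238,.266]))
E
```

```text
t 10.85 tcp [ 0.6141 -0.0401  0.273 ] rot [ 3.1355 -0.0098  0.3629] F [ 0.9 -0.6  0.7] open 0.0799 grip 0.0
scene 0.63 835 (array([ 0.615 , -0.0397,  0.058 ]), np.float64(0.045))
top 0.86 299 (array([ 0.6114, -0.04  ,  0.058 ]), np.float64(0.574))
(array([ 0.6079, -0.0451,  0.0523]), np.float64(0.306))
[-213.9  115.7   -0.3]
```

View pics/s5.png

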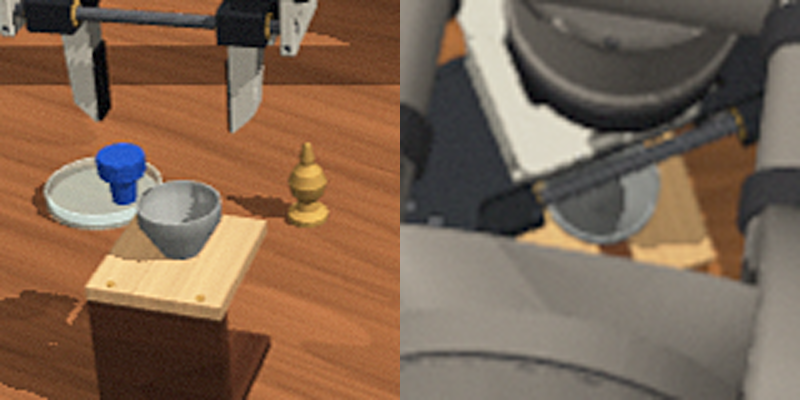

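The funnel hangs upright in the seat (rim at (180,200) in the left crop). On to the stopper.

>>> {"fn": "arm_command", "kwargs": {
  "series": [
    {"x":-214,"y":116,"z":0,"rx":0,"ry":0,"rz":0},
    {"x":-214,"y":116,"z":0,"rx":0,"ry":0,"rz":0},
    {"x":-214,"y":116,"z":0,"rx":0,"ry":0,"rz":0},
    {"x":-214,"y":116,"z":0,"rx":0,"ry":0,"rz":0},
    {"x":-214,"y":116,"z":40,"rx":0,"ry":0,"rz":0},
    {"x":-214,"y":116,"z":80,"rx":0,"ry":0,"rz":0},
    {"x":-214,"y":116,"z":97,"rx":0,"ry":0,"rz":0},
    {"x":-214,"y":116,"z":97,"rx":0,"ry":0,"rz":0},
    {"x":-214,"y":116,"z":97,"rx":0,"ry":0,"rz":0}
  ],
  "hand": 70
}}

```text
time: 11.95
tool_pos: [0.4531, -0.2241, 0.1691]
tool_rot: [-3.141, 0.001, 0.363]
contact_force: [-0.2, 0.3, 0.5]
opening: 0.0699
grip_force: 0.0
```

```bash
python3 - <<'E'
from h import *
st()
w=read_camera("wrist"); cv2.imwrite("pics/w6.png",w["pixels"])
t=trace(w,"stopper")
for k in t[:2]:
    m=np.array(k["pixels"]); y,x=np.nonzero(m); print(k["confidence"],m.sum(),x.min(),x.max(),y.min(),y.max(),fit([(w,m)],STO,[.4525,-.2238,.0027],True))
print([(np.round(m["point"],4),m["confidence"]) for q in("stopper","dish") for m in mark_of(w,q)[:1]])
print(togo([.4525,-.2238,.0885]))
E
```

```text
t 11.95 tcp [ 0.4531 -0.2241  0.1691] rot [-3.1407e+00  6.0000e-04  3.6280e-01] F [-0.2  0.3  0.5] open 0.0699 grip 0.0
0.69 4572 278 353 214 290 (array([ 0.4541, -0.2249,  0.0027]), np.float64(0.037))
[(array([ 0.4566, -0.2246,  0.0034]), 0.66), (array([ 0.4594, -0.2378,  0.0018]), 0.57)]
[-1.1 -1.  81.9]
```

View pics/w6.png

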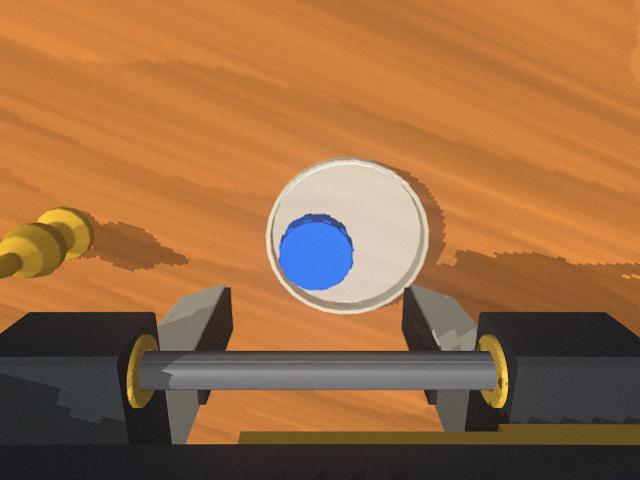

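The stopper's head shows at (316,252), centred between the fingers; the dish's rim spans (268–428,158–313). Descend and grip.

>>> {"fn": "arm_command", "kwargs": {
  "series": [
    {"x":0.5,"y":0,"z":40,"rx":0,"ry":0,"rz":0},
    {"x":0.5,"y":0,"z":65,"rx":0,"ry":0,"rz":0},
    {"x":0.5,"y":0,"z":80,"rx":0,"ry":0,"rz":0},
    {"x":0.5,"y":0,"z":80,"rx":0,"ry":0,"rz":0},
    {"x":0.5,"y":0,"z":80,"rx":0,"ry":0,"rz":0}
  ]
}}

```text
time: 12.65
tool_pos: [0.4541, -0.2241, 0.0901]
tool_rot: [3.141, -0.001, 0.363]
contact_force: [-1.0, -0.4, 0.0]
opening: 0.0702
grip_force: 0.0
```

>>> {"fn": "arm_command", "kwargs": {
  "series": [
    {"x":0,"y":0,"z":0,"rx":0,"ry":0,"rz":0},
    {"x":0,"y":0,"z":0,"rx":0,"ry":0,"rz":0},
    {"x":0,"y":0,"z":0,"rx":0,"ry":0,"rz":0},
    {"x":0,"y":0,"z":0,"rx":0,"ry":0,"rz":0},
    {"x":0,"y":0,"z":0,"rx":0,"ry":0,"rz":0},
    {"x":0,"y":0,"z":0,"rx":0,"ry":0,"rz":0},
    {"x":0,"y":0,"z":0,"rx":0,"ry":0,"rz":0},
    {"x":0,"y":0,"z":0,"rx":0,"ry":0,"rz":0}
  ],
  "hand": 30,
  "squeeze": 15
}}

```text
time: 13.45
tool_pos: [0.4537, -0.2241, 0.0895]
tool_rot: [3.141, -0.0, 0.363]
contact_force: [-1.7, 0.9, 4.6]
opening: 0.0393
grip_force: 15.0
```

>>> {"fn": "arm_command", "kwargs": {
  "series": [
    {"x":0,"y":0,"z":-8,"rx":0,"ry":0,"rz":0},
    {"x":0,"y":0,"z":-30,"rx":0,"ry":0,"rz":0},
    {"x":0,"y":0,"z":-75,"rx":0,"ry":0,"rz":0},
    {"x":0,"y":0,"z":-120,"rx":0,"ry":0,"rz":0},
    {"x":0,"y":0,"z":-165,"rx":0,"ry":0,"rz":0},
    {"x":0,"y":0,"z":-200,"rx":0,"ry":0,"rz":0},
    {"x":180,"y":-457,"z":-200,"rx":0,"ry":0,"rz":0},
    {"x":180,"y":-457,"z":-200,"rx":0,"ry":0,"rz":0},
    {"x":180,"y":-457,"z":-200,"rx":0,"ry":0,"rz":0},
    {"x":180,"y":-457,"z":-200,"rx":0,"ry":0,"rz":0},
    {"x":180,"y":-457,"z":-200,"rx":0,"ry":0,"rz":0},
    {"x":180,"y":-457,"z":-200,"rx":0,"ry":0,"rz":0},
    {"x":180,"y":-457,"z":-200,"rx":0,"ry":0,"rz":0},
    {"x":180,"y":-457,"z":-200,"rx":0,"ry":0,"rz":0},
    {"x":180,"y":-457,"z":-200,"rx":0,"ry":0,"rz":0},
    {"x":180,"y":-457,"z":-200,"rx":0,"ry":0,"rz":0},
    {"x":180,"y":-457,"z":-200,"rx":0,"ry":0,"rz":0},
    {"x":180,"y":-457,"z":-200,"rx":0,"ry":0,"rz":0},
    {"x":180,"y":-457,"z":-200,"rx":0,"ry":0,"rz":0}
  ]
}}

```text
time: 15.35
tool_pos: [0.4594, 0.2663, 0.2891]
tool_rot: [3.141, 0.001, 0.362]
contact_force: [-1.0, -0.3, -0.8]
opening: 0.0392
grip_force: 15.0
```

```bash
python3 - <<'E'
from h import *
T=st(); X=T["tool_pos"]+np.array([0,0,-.0867])
p=read_camera("scene"); w=read_camera("wrist"); tp=read_camera("top")
FL=[(0,.0425),(.004,.0425),(.101,.0175),(.145,.0175)]
a=cv2.resize(p["pixels"][170:330,410:570],(400,400),interpolation=cv2.INTER_CUBIC)
b=cv2.resize(w["pixels"][100:420,160:480],(400,400),interpolation=cv2.INTER_CUBIC); cv2.imwrite("pics/s7.png",np.hstack([a,b]))
for n,c in(("scene",p),("wrist",w),("top",tp)):
    for q,pr,x0 in(("flask",FL,[.459,.2675,0]),("stopper",STO,X)):
        t=trace(c,q)
        if t: m=np.array(t[0]["pixels"]); print(n,q,round(t[0]["confidence"],2),m.sum(),fit([(c,m)],pr,x0,True), [np.round(k["point"],4) for k in mark_of(c,"flask_mouth" if q=="flask" else q)[:1]])
print(X)
E
```

```text
t 15.35 tcp [0.4594 0.2663 0.2891] rot [3.1411e+00 8.0000e-04 3.6220e-01] F [-1.  -0.3 -0.8] open 0.0392 grip 15.0
scene flask 0.65 3164 (array([0.4573, 0.2667, 0.    ]), np.float64(0.033)) [array([0.4588, 0.2671, 0.1401])]
scene stopper 0.67 692 (array([0.4589, 0.2652, 0.2024]), np.float64(0.121)) [array([0.4592, 0.2689, 0.1978])]
wrist flask 0.6 8650 (array([0.4594, 0.2664, 0.    ]), np.float64(0.033)) [array([0.4574, 0.2691, 0.1434])]
wrist stopper 0.9 7526 (array([0.4596, 0.2644, 0.2024]), np.float64(0.192)) [array([0.462 , 0.266 , 0.2025])]
top flask 0.96 887 (array([0.4567, 0.2685, 0.    ]), np.float64(0.39)) [array([0.4574, 0.2678, 0.1468])]
[0.4594421  0.2663416  0.20242039]
```

View pics/s7.png

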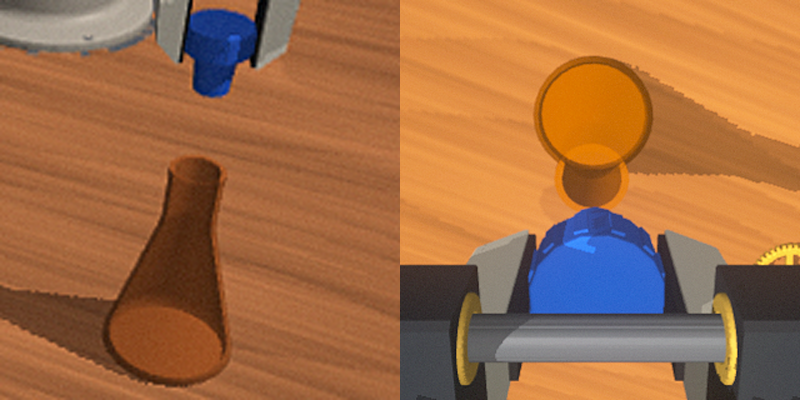

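>>> {"fn": "arm_command", "kwargs": {
  "series": [
    {"x":0,"y":-1,"z":25,"rx":0,"ry":0,"rz":0},
    {"x":0,"y":-1,"z":44,"rx":0,"ry":0,"rz":0},
    {"x":0,"y":-1,"z":51,"rx":0,"ry":0,"rz":0},
    {"x":0,"y":-1,"z":51,"rx":0,"ry":0,"rz":0},
    {"x":0,"y":-1,"z":51,"rx":0,"ry":0,"rz":0}
  ]
}}

```text
time: 16.55
tool_pos: [0.4596, 0.2683, 0.2389]
tool_rot: [3.142, -0.001, 0.363]
contact_force: [-0.2, -0.2, -0.5]
opening: 0.0394
grip_force: 15.0
```

```bash
python3 - <<'E'
from h import *
T=st()
p=read_camera("scene"); w=read_camera("wrist")
a=cv2.resize(p["pixels"][205:265,460:520],(400,400),interpolation=cv2.INTER_CUBIC)
b=cv2.resize(w["pixels"][180:340,240:400],(400,400),interpolation=cv2.INTER_CUBIC)
cv2.imwrite("pics/s8.png",np.hstack([a,b]))
X=T["tool_pos"]+np.array([0,0,-.0867]); print(X)
for n,c,o,k in(("scene",p,(460,205),400/60),("wrist",w,(240,180),2.5)):
    for nm,x in(("plug end",X),("under head",X+[0,0,.026]),("mouth .4584 .2672",[.4584,.2672,.145])): print(n,nm,np.round((proj(c,x)[0]+.5-o)*k))
E
```

```text
t 16.55 tcp [0.4596 0.2683 0.2389] rot [ 3.1415e+00 -1.2000e-03  3.6290e-01] F [-0.2 -0.2 -0.5] open 0.0394 grip 15.0
[0.4596477  0.26827007 0.15224216]
scene plug end [206. 193.]
scene under head [223.  98.]
scene mouth .4584 .2672 [198. 215.]
wrist plug end [183. 268.]
wrist under head [181. 336.]
wrist mouth .4584 .2672 [186. 259.]
```

View pics/s8.png

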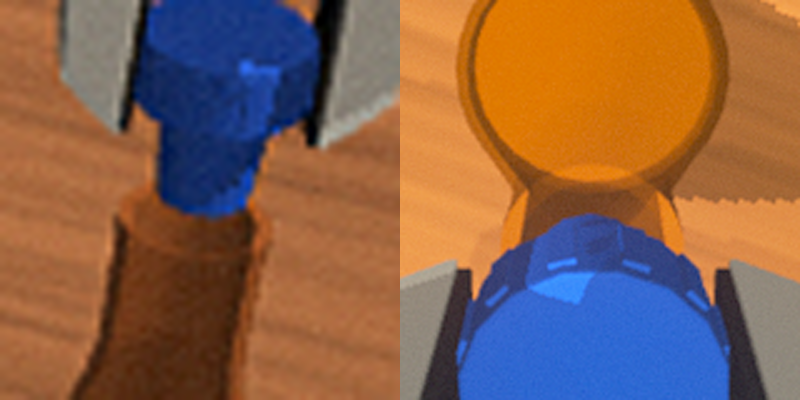

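The plug's end (204,195) sits just above the mouth's centre (193,222), about 1 mm to the right in the scene view and aligned in the wrist view. I shift 0.7 mm and lower.

>>> {"fn": "arm_command", "kwargs": {
  "series": [
    {"x":0,"y":0.7,"z":6,"rx":0,"ry":0,"rz":0},
    {"x":0,"y":0.7,"z":12,"rx":0,"ry":0,"rz":0},
    {"x":0,"y":0.7,"z":18,"rx":0,"ry":0,"rz":0},
    {"x":0,"y":0.7,"z":18,"rx":0,"ry":0,"rz":0}
  ]
}}

```text
time: 17.05
tool_pos: [0.459, 0.2672, 0.219]
tool_rot: [3.141, 0.002, 0.363]
contact_force: [-0.4, -0.1, -0.4]
opening: 0.0392
grip_force: 15.0
```

>>> {"fn": "arm_command", "kwargs": {
  "series": [
    {"x":0,"y":0,"z":3,"rx":0,"ry":0,"rz":0},
    {"x":0,"y":0,"z":6,"rx":0,"ry":0,"rz":0},
    {"x":0,"y":0,"z":9,"rx":0,"ry":0,"rz":0},
    {"x":0,"y":0,"z":9,"rx":0,"ry":0,"rz":0}
  ]
}}

```text
time: 17.45
tool_pos: [0.4593, 0.2674, 0.2107]
tool_rot: [3.141, 0.001, 0.363]
contact_force: [0.4, -0.2, -0.3]
opening: 0.0395
grip_force: 15.0
```

>>> {"fn": "arm_command", "kwargs": {
  "series": [
    {"x":0,"y":0,"z":2,"rx":0,"ry":0,"rz":0},
    {"x":0,"y":0,"z":4,"rx":0,"ry":0,"rz":0},
    {"x":0,"y":0,"z":5,"rx":0,"ry":0,"rz":0},
    {"x":0,"y":0,"z":5,"rx":0,"ry":0,"rz":0}
  ]
}}

```text
time: 17.85
tool_pos: [0.4594, 0.2674, 0.206]
tool_rot: [3.141, 0.0, 0.363]
contact_force: [0.0, 0.6, -1.5]
opening: 0.0395
grip_force: 15.0
```

>>> {"fn": "arm_command", "kwargs": {
  "series": [
    {"x":0,"y":0,"z":1,"rx":0,"ry":0,"rz":0},
    {"x":0,"y":0,"z":2,"rx":0,"ry":0,"rz":0},
    {"x":0,"y":0,"z":2,"rx":0,"ry":0,"rz":0}
  ]
}}

```text
time: 18.15
tool_pos: [0.4597, 0.2676, 0.2053]
tool_rot: [3.142, -0.002, 0.363]
contact_force: [-2.6, -0.2, 7.8]
opening: 0.0387
grip_force: 15.0
```

Contact came at the expected height (TCP 0.2055). I'll relax, release and retreat.

>>> {"fn": "arm_command", "kwargs": {
  "series": [
    {"x":0,"y":0,"z":-1,"rx":0,"ry":0,"rz":0},
    {"x":0,"y":0,"z":-1,"rx":0,"ry":0,"rz":0}
  ]
}}

```text
time: 18.35
tool_pos: [0.4596, 0.2675, 0.2054]
tool_rot: [3.141, -0.001, 0.363]
contact_force: [-0.3, -0.1, 2.9]
opening: 0.0392
grip_force: 15.0
```

>>> {"fn": "arm_command", "kwargs": {
  "series": [
    {"x":0,"y":0,"z":0,"rx":0,"ry":0,"rz":0},
    {"x":0,"y":0,"z":0,"rx":0,"ry":0,"rz":0},
    {"x":0,"y":0,"z":0,"rx":0,"ry":0,"rz":0},
    {"x":0,"y":0,"z":0,"rx":0,"ry":0,"rz":0},
    {"x":0,"y":0,"z":0,"rx":0,"ry":0,"rz":0},
    {"x":0,"y":0,"z":-10,"rx":0,"ry":0,"rz":0},
    {"x":0,"y":0,"z":-40,"rx":0,"ry":0,"rz":0},
    {"x":0,"y":0,"z":-80,"rx":0,"ry":0,"rz":0},
    {"x":0,"y":0,"z":-100,"rx":0,"ry":0,"rz":0},
    {"x":0,"y":0,"z":-100,"rx":0,"ry":0,"rz":0}
  ],
  "hand": 70
}}

```text
time: 19.35
tool_pos: [0.4606, 0.2679, 0.3093]
tool_rot: [-3.142, -0.008, 0.363]
contact_force: [0.3, 0.1, -0.1]
opening: 0.0701
grip_force: 0.0
```

```bash
python3 - <<'E'
from h import *
T=st()
p=read_camera("scene"); w=read_camera("wrist")
a=cv2.resize(p["pixels"][195:325,230:525],(800,352),interpolation=cv2.INTER_CUBIC); cv2.imwrite("pics/s9.png",a)
for n,c in(("scene",p),("wrist",w)):
    t=trace(c,"stopper")
    if t:
        m=np.array(t[0]["pixels"])
        for z in(.119,.124): print(n,z,m.sum(),fit([(c,m)],STO[2:],[.459,.2672,z],True))
E
```

```text
t 19.35 tcp [0.4606 0.2679 0.3093] rot [-3.1415 -0.0076  0.3629] F [ 0.3  0.1 -0.1] open 0.0701 grip 0.0
scene 0.119 524 (array([0.4603, 0.2665, 0.119 ]), np.float64(0.081))
scene 0.124 524 (array([0.4684, 0.268 , 0.124 ]), np.float64(0.093))
wrist 0.119 3751 (array([0.4603, 0.266 , 0.119 ]), np.float64(0.051))
wrist 0.124 3751 (array([0.4617, 0.2665, 0.124 ]), np.float64(0.081))
```

View pics/s9.png

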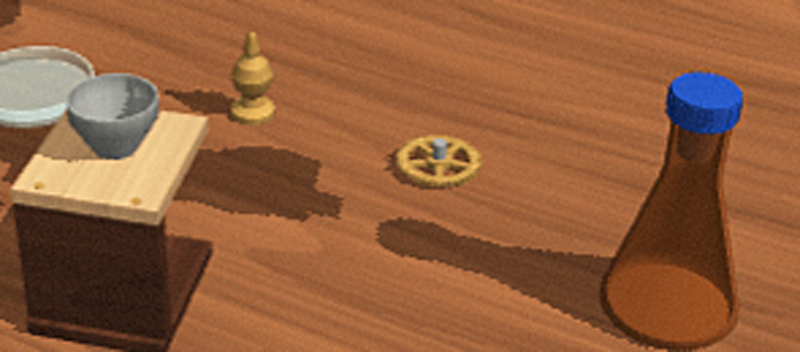

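The stopper's head (705,102) sits flush on the rim, and both views agree at origin height 0.119. The funnel hangs at (113,115) and the flask is upright, so I hand in.

```bash
python3 -c "
from cell import *
print(hand_in())"
```

```text
the job is handed in; nothing more can be done
None
```

The funnel is hanging in the stand's notch, the stopper is fully home in the upright flask, nothing else was touched, and the job was handed in at about 19.5 s of the 64 s; the hand-in call returned no verdict.

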